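# Throw the interlocked vacuum levers of a pen-printing jig

## Robot

A 6-joint arm with a two-finger parallel gripper is mounted at the origin on the work surface. World frame = base frame: x ahead of the robot, y to its left, z up, the work surface at z = 0. Lengths are in m, angles in rad, forces in N, time in s.
With the tool pointing down it reaches from about 0.35 to 0.975 m from the base axis. Payload 4.9 kg.
Tool frame: the origin (TCP) lies midway between the tips of the shut fingers; the grasp point (between the pads) lies behind it (manip.tcp_to_grasp is the z of the grasp point in the tool frame, in m); z points along the fingers, y is the direction in which the jaws open and shut (so a half turn about z gives the same grasp; the last joint's range is limited). The gripper opens to 85 mm and grips with 20 to 120 N. Pads are 22 mm wide; open, the fingers measure 114 mm over their backs; the gripper's body (76 mm by 85 mm) begins 54 mm behind the grasp point. The pads swing forward as they close: fully open they stand 13 mm farther back than shut.
Start: joints at [0.985, 0.053, 1.613, -0, 1.476, -0.119], TCP at [0.281, 0.558, 0.231] pointing down, gripper open.
Joint ranges: [-3.01, 3.01], [-1.01, 2.22], [0.06, 2.58], [-1.02, 4.17], [0.09, 2.62], [-3.14, 3.14]. Speed limits (rad/s): [2.57, 2.57, 3.14, 3.14, 3.14, 3.14].

## Interface

Orientations are given as a unit quaternion [w, x, y, z].
In Python, from plant import status, vision, order, regions_of, manip gives the robot as it stands. The module is installed in compiled form; this text tells all that it offers.
- The arm moves only by the shell command python3 -m crank 'ROWS'. ROWS is JSON, one flat list of numbers, 5 for each row, row after row: the shift along the tool's x, y, z in mm, then the turn about the tool's z in degrees, then the opening in per cent of the stroke, from 0 (shut) to 100 (fully open). In form: [tx, ty, tz, yaw, fingers, tx, ty, tz, yaw, fingers, ...]. A call has exactly 10 rows; each row is the pose to reach, as a shift and turn from the pose commanded when the call began, along the tool's axes at that moment; what a row does not reach only later rows make up. A row lasts 1/10 s, in which the tool goes at most 50 mm and 8.59 degrees, less where a joint would pass 70% of its speed; a pose out of reach is approached as far as the arm can. A call with a gripper value outside its range is refused whole. The fingers move at their own pace and stop on an object; the grip force is fixed at half the most. Time passes only in rows, so rows that repeat a pose let the fingers close, or fill a call up. It gives the time, the measured TCP pose, the force and the opening at its end, in the units of the state.
- status.state(): the state, without advancing time (a new reading comes with each control period).
- vision.grab_frame(name): name is "scene" or "top"; returns (picture, depth): 384x512x3 uint8, red, green, blue; 384x512 float32, m along the optical axis (not along the pixel's ray), 0 where there is no reading.
- vision.get_calibration(name): a dict with "camera_matrix" (3x3 intrinsics, pixels), "k1" (the pictures are not rectified: a ray, as slopes to the right and down, at radius r is drawn at 1 + k1 r^2 times it, then the intrinsics apply), "R" (3x3) and "t" (3): a world point X has camera coordinates R X + t. Camera axes: x right, y down, z forward; pixel columns grow to the right and rows downward; lengths in m; the calibration is good to about 2 mm. A picture is of the moment at which its call begins. get_calibration takes no time and is no camera call.
- order.job_done(): hands the job in, once; it reports no verdict.
Trained networks look in the newest picture that a camera, given by its name, has taken for a name from the list of things; names that differ only in an ending like _2 or _b are one class to them, and where a whole thing is asked for, a point or a joint stands for the part that bears it (a point fixed in the world has none). Each returns a list of dicts, best first, with "confidence" (0 to 1); they miss things now and then, are a little off and sometimes report something else, mostly with a low value. They report only what shows in the picture. A call takes as long as a camera call.
- regions_of(camera, name): "region" (384x512 bool, what is visible of it) and "extent" ([centre column, centre row, width, height] in pixels, round what is visible of it).
The state is a dict: "time": time; "joint_pos": joint angles; "joint_vel": joint speeds; "joint_efforts": joint torques, N m; "tool_pos": TCP position; "tool_rot": TCP orientation; "contact_force": force on the tool from outside, world axes, zero at the start; "ft_torque": the same for the moment, N m; "gripper_width": opening from 0.0 (shut) to 1.0 (fully open).
Only numpy, scipy, OpenCV 4.12 (cv2) and the standard library are available. Lean on these libraries where they do the work, as an engineer would, in place of code of your own. Each camera call takes 0.05 s, during which the arm holds its last target. There are 200 camera calls.

## Task

Switch the pen jig's vacuum on: throw all three levers of the grey bank fully over to the jig side and leave them there, without disturbing the carton or the tape roll. A hidden interlock frees them only one after another, in an order that differs each time, so feel for the lever that is free. A blocked one gives a little and then stops: leave it for later, and never push any lever harder than 20 N, not even at the end of its throw.

Things in the scene. Friction and masses are not known exactly. Their poses are not given: they have to be found in the camera images.
- bank: Fixed grey lever bank, a block 110 (x) x 310 (y) x 50 mm, turned by up to 0.35 rad about z. Origin: centre of its underside, on the table. x points from its plain front (robot side) to the white jig plate fixed beyond it and is the throwing direction; y runs along the row of levers, to the left; z up. The jig plate (18 mm high, pens on it to 27 mm) spans x = 110 to 300 mm.
- bank_centre (a point): Centre of the bank's top face, 50 mm above the table; axes as the bank's. The levers stand at bank y = +95 (left), 0 (middle) and -95 mm (right) and swing about one line along y, at x = 0, 55 mm above the table. Steel cheeks at their feet reach 65 mm above the table.
- lever_left (a joint): Angle (rad) of the left lever: 0 = leaning 0.5 rad to the bank's front (found within 0.03), 0.5 = upright, 1.0 = fully thrown to the jig side, at its end stop. It stays where left; moving it takes 2 to 5 N at the bar. While blocked it gives 0.05 to 0.17 rad (5 to 15 mm at the bar), then stops, a bit springily. It is freed once the lever before it in the hidden order is over by nine tenths.
- lever_middle (a joint): The same for the middle lever (bank y = 0).
- lever_right (a joint): The same for the right lever (bank y = -95 mm).
- lever_left_grip (a point): Centre of the left lever's cross bar: black, round, 18 mm thick, 46 mm long, parallel to bank y, on a 12 mm steel rod, 90 mm from the swing axis. It is 134 mm above the table at both ends of the throw, 145 mm when upright, and travels along bank x from -43 to +43 mm. Push it with shut fingers or pinch it.
- lever_middle_grip (a point): The same for the middle lever. On any lever, running into the bar at 50 mm/s gives a brief jolt of about 10 N even when it is free; a blocked one keeps resisting when pushed on.
- lever_right_grip (a point): The same for the right lever.
- carton_centre (a point): Centre of a bystander: a small white carton 75 x 75 x 90 mm standing loose beyond the left end of the bank. Leave alone.
- tape_roll_centre (a point): Centre of a bystander: a roll of tape, 96 mm across, 48 mm high, lying flat beyond the right end of the bank. Leave alone.

How it is judged:
On the way, in this order (a step that is already met when the one before it is completed fails the run):
1. a first lever is thrown fully over (value of joint any of lever_left, lever_middle, lever_right above 0.93 rad), for 0.1 s.
2. a second lever is over too ((value of joint each of lever_left, lever_middle above 0.93 rad or value of joint each of lever_left, lever_right above 0.93 rad or value of joint each of lever_middle, lever_right above 0.93 rad)), for 0.1 s.
At the end, for the whole second after the job is handed in: All three levers are fully thrown to the jig side (each joint above 0.93 of its 1.0 rad throw) and at rest (value of joint each of lever_left, lever_middle, lever_right above 0.93 rad and velocity of joint each of lever_left, lever_middle, lever_right below 0.05 rad/s); the robot touches nothing.
It fails at once if a lever or the bank is pushed with more than 25 N (contact force between any of the fingers, the arm and bank above 25 N).
It fails at once if the carton or the tape roll is moved by more than 20 mm (distance of any of carton_centre, tape_roll_centre from where it was at the start of the episode above 0.02 m).
It also fails if it takes over 64 s, if anything falls off the work surface, if the arm or the gripper's body presses on something with over 40 N, if the wrist force passes 120 N, or if a joint passes its speed limit or range.

## Working session

There is one attempt and no reset: what is moved stays moved. The work goes in short steps, Python scripts to look and compute and a shell command to move; the robot and the scene stay as the last step left them, time stands still between calls to the robot, and variables do not carry over. Pictures are saved under pics/ and viewed, on a budget of 10 in all, crops included, one or two more only if the job needs it, and the job is handed in when it is done.

```bash
mkdir -p pics; cat > h.py <<'E'
import numpy as np, cv2
from plant import status, vision, order, regions_of, manip
def world(cam,depth,mask):
    c=vision.get_calibration(cam);K=np.array(c["camera_matrix"]);k1=c["k1"]
    v,u=np.nonzero(mask&(depth>0));d=depth[v,u]
    xy=cv2.undistortPoints(np.stack([u,v],1).astype(float)[:,None],K,np.array([k1,0,0,0,0.]))[:,0]
    P=np.c_[xy*d[:,None],d]
    return (P-np.array(c["t"]))@np.array(c["R"])
E
python3 - <<'E'
from h import *
ims=[]
for cam in("scene","top"):
    p,d=vision.grab_frame(cam);ims.append(p)
    for n in("bank","lever_left_grip","lever_middle_grip","lever_right_grip","carton_centre","tape_roll_centre"):
        for r in regions_of(cam,n)[:3]:
            W=world(cam,d,r["region"])
            print(cam,n,round(r["confidence"],2),np.round(r["extent"]),len(W), np.round(np.median(W,0),3) if len(W) else 0, np.round(W.max(0),3) if len(W) else 0)
            if n=="bank" and r["confidence"]>.5:
                T=W[abs(W[:,2]-.05)<.006][:,:2]
                if len(T)>50: print(" top rect",cv2.minAreaRect(T.astype(np.float32)))
cv2.imwrite("pics/a.png",cv2.resize(np.vstack(ims)[...,::-1],(400,600),interpolation=cv2.INTER_AREA))
s=status.state();print(s,manip.tcp_to_grasp)
from scipy.spatial.transform import Rotation as R
q=s["tool_rot"];print(R.from_quat([*q[1:],q[0]]).as_matrix().round(3))
E
```

```text
scene bank 0.87 [233. 237. 172. 171.] 13559 [0.723 0.043 0.023] [0.876 0.192 0.147]
 top rect ((0.5679702162742615, 0.035114824771881104), (0.3087288439273834, 0.11147770285606384), 86.59068298339844)
scene lever_left_grip 0.75 [298. 193.  10.  36.] 220 [0.541 0.132 0.123] [0.577 0.154 0.146]
scene lever_middle_grip 0.72 [266. 182.  21.  36.] 238 [0.534 0.039 0.122] [0.573 0.062 0.146]
scene lever_right_grip 0.81 [239. 172.  12.  36.] 203 [ 0.528 -0.055  0.126] [ 0.568 -0.031  0.146]
scene carton_centre 0.98 [346. 241.  45.  52.] 1676 [0.613 0.296 0.081] [0.648 0.346 0.094]
scene tape_roll_centre 0.79 [184. 177.  29.  35.] 787 [ 0.563 -0.212  0.033] [ 0.607 -0.167  0.053]
top bank 0.62 [261. 168. 130. 142.] 14765 [0.696 0.03  0.025] [0.883 0.202 0.147]
 top rect ((0.5663295984268188, 0.03659062832593918), (0.3074459731578827, 0.11210735887289047), 86.79443359375)
top lever_left_grip 0.72 [215. 219.  24.  24.] 225 [0.534 0.13  0.141] [0.579 0.153 0.147]
top lever_left_grip 0.38 [361. 215.  43.  41.] 745 [ 0.555 -0.22   0.046] [ 0.603 -0.169  0.052]
top lever_middle_grip 0.52 [260. 220
[... 444 characters left out ...]
,
        1.47605204e+00, -1.19036772e-01]), 'joint_vel': array([-3.33565171e-04,  1.61521701e-05,  1.62510445e-03, -1.69486853e-03,
       -5.58213435e-04,  6.44500963e-04]), 'joint_efforts': array([ 3.17798385e-04, -3.93533421e+01, -3.70380986e+01, -5.80248093e-05,
        1.52520433e-04, -1.05769362e-05]), 'tool_pos': array([0.28124234, 0.55812399, 0.23131686]), 'tool_rot': array([-9.28720206e-06,  2.31257060e-01,  9.72892683e-01, -1.62411632e-05]), 'contact_force': array([ 0.37210314, -0.56139496, -1.33449538]), 'ft_torque': array([ 0.00173854, -0.02360706,  0.02638842]), 'gripper_width': 0.9985130031533025} -0.0187
[[-0.893  0.45  -0.   ]
 [ 0.45   0.893 -0.   ]
 [ 0.    -0.    -1.   ]]
```

View pics/a.png

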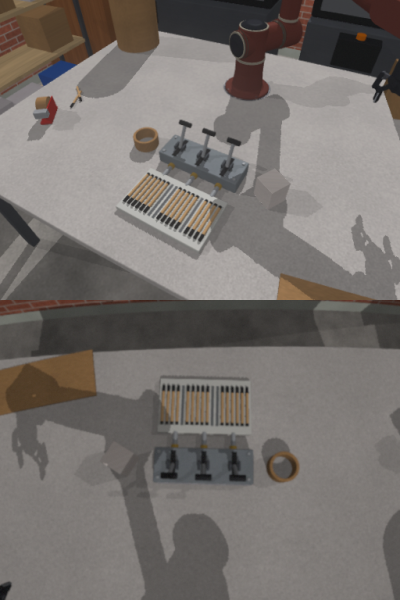

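The bank is at about (0.567, 0.036), yaw about -0.06 rad, and all three levers lean to the front at bar x ≈ -43 mm. In the picture, the bank is at top view (203,465), with the tape to its right at (283,467) and the carton to its left at (115,465). I'll push with shut fingers and start with the left lever.

```bash
python3 -m crank '[-372,-285,80,-23.3,0,-372,-285,80,-23.3,0,-372,-285,80,-23.3,0,-372,-285,80,-23.3,0,-372,-285,80,-23.3,0,-372,-285,80,-23.3,0,-372,-285,106,-23.3,0,-372,-285,106,-23.3,0,-372,-285,106,-23.3,0,-372,-285,106,-23.3,0]'
```

```text
time: 1.7
tool_pos: [0.4857, 0.1335, 0.1245]
tool_rot: [-0.0, 0.031, 1.0, -0.0]
contact_force: [0.3, -0.7, -0.3]
gripper_width: 0.001
```

```bash
python3 -m crank '[-10,0,0,0,0,-18,0,0,0,0,-20,0,0,0,0,-22,0,0,0,0,-24,0,0,0,0,-26,0,0,0,0,-28,0,0,0,0,-30,0,0,0,0,-31,0,0,0,0,-31,0,0,0,0]'
```

```text
time: 2.7
tool_pos: [0.5157, 0.1346, 0.1254]
tool_rot: [-0.001, 0.03, 1.0, 0.0]
contact_force: [-4.9, 2.0, 3.8]
gripper_width: 0.005
```

```bash
python3 -m crank '[-1,0,0,0,0,-2,0,0,0,0,-3,0,0,0,0,-4,0,0,0,0,-4,0,0,0,0,-4,0,0,0,0,-4,0,0,0,0,-4,0,0,0,0,-4,0,0,0,0,-4,0,0,0,0]'
```

```text
time: 3.7
tool_pos: [0.5192, 0.1342, 0.1254]
tool_rot: [-0.001, 0.03, 1.0, -0.0]
contact_force: [-7.7, 0.8, 5.9]
gripper_width: -0.002
```

```bash
python3 -m crank '[-1,0,0,0,0,-2,0,0,0,0,-3,0,0,0,0,-3,0,0,0,0,-3,0,0,0,0,-3,0,0,0,0,-3,0,0,0,0,-3,0,0,0,0,-3,0,0,0,0,-3,0,0,0,0]'
```

```text
time: 4.7
tool_pos: [0.5212, 0.1341, 0.1254]
tool_rot: [-0.003, 0.03, 1.0, -0.0]
contact_force: [-11.8, 1.1, 7.4]
gripper_width: -0.002
```

The left lever is blocked: the force keeps rising. Next is the middle one.

```bash
python3 -m crank '[20,0,0,0,0,30,-25,0,0,0,32,-65,0,0,0,32,-94,0,0,0,22,-94,0,0,0,16,-94,0,0,0,13,-94,0,0,0,9,-94,0,0,0,6,-94,0,0,0,6,-94,0,0,0]'; python3 -m crank '[-2,0,0,0,0,-4,0,0,0,0,-5,0,0,0,0,-5,0,0,0,0,-5,0,0,0,0,-5,0,0,0,0,-5,0,0,0,0,-5,0,0,0,0,-5,0,0,0,0,-5,0,0,0,0]'
```

```text
time: 5.7
tool_pos: [0.511, 0.0413, 0.1252]
tool_rot: [-0.001, 0.029, 1.0, 0.0]
contact_force: [-5.2, -0.4, 2.9]
gripper_width: -0.001
time: 6.7
tool_pos: [0.5157, 0.0411, 0.1253]
tool_rot: [-0.001, 0.029, 1.0, 0.0]
contact_force: [-5.3, 0.2, 4.3]
gripper_width: 0.004
```

```bash
python3 -m crank '[-2,0,0,0,0,-4,0,0,0,0,-5,0,0,0,0,-5,0,0,0,0,-5,0,0,0,0,-5,0,0,0,0,-5,0,0,0,0,-5,0,0,0,0,-5,0,0,0,0,-5,0,0,0,0]'
```

```text
time: 7.7
tool_pos: [0.5209, 0.0407, 0.1253]
tool_rot: [-0.001, 0.029, 1.0, 0.0]
contact_force: [-5.5, 0.8, 4.1]
gripper_width: 0.001
```

```bash
python3 -m crank '[-2,0,0,0,0,-4,0,0,0,0,-6,0,0,0,0,-6,0,0,0,0,-6,0,0,0,0,-6,0,0,0,0,-6,0,0,0,0,-6,0,0,0,0,-6,0,0,0,0,-6,0,0,0,0]'
```

```text
time: 8.7
tool_pos: [0.5272, 0.0402, 0.1251]
tool_rot: [-0.0, 0.03, 1.0, 0.0]
contact_force: [-4.3, 3.1, 2.6]
gripper_width: -0.004
```

Free. Carry on through most of the throw.

```bash
python3 -m crank '[-4,0,0,0,0,-8,0,0,0,0,-12,0,0,0,0,-16,0,0,0,0,-20,0,0,0,0,-24,0,0,0,0,-28,0,0,0,0,-32,0,0,0,0,-36,0,0,0,0,-40,0,0,0,0]';python3 -m crank '[-2,0,0,0,0,-4,0,0,0,0,-6,0,0,0,0,-8,0,0,0,0,-10,0,0,0,0,-12,0,0,0,0,-13,0,0,0,0,-14,0,0,0,0,-14,0,0,0,0,-14,0,0,0,0]'
```

```text
time: 9.7
tool_pos: [0.5673, 0.0372, 0.1248]
tool_rot: [-0.001, 0.03, 1.0, 0.0]
contact_force: [-4.8, 1.1, 1.2]
gripper_width: 0.004
time: 10.7
tool_pos: [0.5819, 0.0361, 0.1258]
tool_rot: [0.001, 0.03, 1.0, -0.0]
contact_force: [-3.0, 0.2, 0.0]
gripper_width: -0.001
```

```bash
python3 -m crank '[-1,0,0,0,0,-2,0,0,0,0,-3,0,0,0,0,-3,0,0,0,0,-3,0,0,0,0,-3,0,0,0,0,-3,0,0,0,0,-3,0,0,0,0,-3,0,0,0,0,-3,0,0,0,0]';python3 -m crank '[-1,0,0,0,0,-2,0,0,0,0,-2,0,0,0,0,-2,0,0,0,0,-2,0,0,0,0,-2,0,0,0,0,-2,0,0,0,0,-2,0,0,0,0,-2,0,0,0,0,-2,0,0,0,0]'
```

```text
time: 11.7
tool_pos: [0.5844, 0.0361, 0.1254]
tool_rot: [0.0, 0.03, 1.0, -0.0]
contact_force: [-2.1, 0.2, -1.1]
gripper_width: 0.004
time: 12.7
tool_pos: [0.5864, 0.0359, 0.1253]
tool_rot: [0.0, 0.03, 1.0, 0.0]
contact_force: [-3.2, 0.9, -0.8]
gripper_width: -0.004
```

```bash
python3 -m crank '[-1,0,0,0,0,-2,0,0,0,0,-2,0,0,0,0,-2,0,0,0,0,-2,0,0,0,0,-2,0,0,0,0,-2,0,0,0,0,-2,0,0,0,0,-2,0,0,0,0,-2,0,0,0,0]'
```

```text
time: 13.7
tool_pos: [0.5884, 0.0358, 0.1254]
tool_rot: [0.0, 0.03, 1.0, -0.0]
contact_force: [-2.0, 0.3, -0.9]
gripper_width: -0.001
```

```bash
python3 -m crank '[-1,0,0,0,0,-2,0,0,0,0,-2,0,0,0,0,-2,0,0,0,0,-2,0,0,0,0,-2,0,0,0,0,-2,0,0,0,0,-2,0,0,0,0,-2,0,0,0,0,-2,0,0,0,0]'
```

```text
time: 14.7
tool_pos: [0.5904, 0.0357, 0.1254]
tool_rot: [0.0, 0.03, 1.0, -0.0]
contact_force: [-3.6, 0.4, -0.2]
gripper_width: -0.002
```

```bash
python3 -m crank '[-1,0,0,0,0,-2,0,0,0,0,-2,0,0,0,0,-2,0,0,0,0,-2,0,0,0,0,-2,0,0,0,0,-2,0,0,0,0,-2,0,0,0,0,-2,0,0,0,0,-2,0,0,0,0]'
```

```text
time: 15.7
tool_pos: [0.5911, 0.0357, 0.125]
tool_rot: [-0.002, 0.03, 1.0, -0.0]
contact_force: [-7.0, 0.7, 2.1]
gripper_width: 0.005
```

Middle is over and at its stop, with the force stepping up at x = 0.591. Next the right lever.

```bash
python3 -m crank '[50,0,0,0,0,100,0,0,0,0,105,-45,0,0,0,102,-94,0,0,0,94,-94,0,0,0,91,-94,0,0,0,88,-94,0,0,0,85,-94,0,0,0,82,-94,0,0,0,80,-94,0,0,0]';python3 -m crank '[-2,0,0,0,0,-4,0,0,0,0,-5,0,0,0,0,-5,0,0,0,0,-5,0,0,0,0,-5,0,0,0,0,-5,0,0,0,0,-5,0,0,0,0,-5,0,0,0,0,-5,0,0,0,0]'
```

```text
time: 16.7
tool_pos: [0.5065, -0.0524, 0.1252]
tool_rot: [-0.001, 0.029, 1.0, 0.0]
contact_force: [-6.0, 0.1, 4.5]
gripper_width: -0.003
time: 17.7
tool_pos: [0.5108, -0.0526, 0.1253]
tool_rot: [-0.002, 0.029, 1.0, 0.0]
contact_force: [-8.0, 0.7, 5.7]
gripper_width: -0.001
```

```bash
python3 -m crank '[-1,0,0,0,0,-2,0,0,0,0,-3,0,0,0,0,-3,0,0,0,0,-3,0,0,0,0,-3,0,0,0,0,-3,0,0,0,0,-3,0,0,0,0,-3,0,0,0,0,-3,0,0,0,0]'
```

```text
time: 18.7
tool_pos: [0.5133, -0.0528, 0.1253]
tool_rot: [-0.003, 0.029, 1.0, 0.0]
contact_force: [-10.2, 0.7, 7.5]
gripper_width: -0.003
```

Right is blocked, so back to the left lever.

```bash
python3 -m crank '[40,0,0,0,0,40,45,0,0,0,40,92,0,0,0,40,140,0,0,0,36,188,0,0,0,24,188,0,0,0,18,188,0,0,0,14,188,0,0,0,10,188,0,0,0,7,188,0,0,0]';python3 -m crank '[-2,0,0,0,0,-4,0,0,0,0,-6,0,0,0,0,-6,0,0,0,0,-6,0,0,0,0,-6,0,0,0,0,-6,0,0,0,0,-6,0,0,0,0,-6,0,0,0,0,-6,0,0,0,0]'
```

```text
time: 19.7
tool_pos: [0.5191, 0.133, 0.1252]
tool_rot: [-0.001, 0.031, 1.0, -0.0]
contact_force: [-3.9, 0.6, 3.8]
gripper_width: -0.003
time: 20.7
tool_pos: [0.5244, 0.1332, 0.1254]
tool_rot: [-0.001, 0.03, 1.0, -0.0]
contact_force: [-4.2, -0.4, 4.3]
gripper_width: -0.0
```

```bash
python3 -m crank '[-4,0,0,0,0,-8,0,0,0,0,-12,0,0,0,0,-16,0,0,0,0,-20,0,0,0,0,-24,0,0,0,0,-28,0,0,0,0,-32,0,0,0,0,-36,0,0,0,0,-40,0,0,0,0]';python3 -m crank '[-3,0,0,0,0,-6,0,0,0,0,-9,0,0,0,0,-12,0,0,0,0,-15,0,0,0,0,-18,0,0,0,0,-21,0,0,0,0,-23,0,0,0,0,-24,0,0,0,0,-24,0,0,0,0]'; python3 -m crank '[-1,0,0,0,0,-2,0,0,0,0,-3,0,0,0,0,-4,0,0,0,0,-4,0,0,0,0,-4,0,0,0,0,-4,0,0,0,0,-4,0,0,0,0,-4,0,0,0,0,-4,0,0,0,0]'
```

```text
time: 21.7
tool_pos: [0.5654, 0.1313, 0.1252]
tool_rot: [-0.0, 0.03, 1.0, -0.0]
contact_force: [-3.4, 0.4, 2.2]
gripper_width: 0.002
time: 22.7
tool_pos: [0.5898, 0.1299, 0.1258]
tool_rot: [0.001, 0.03, 1.0, 0.0]
contact_force: [-2.2, 0.2, -0.4]
gripper_width: 0.002
time: 23.7
tool_pos: [0.5931, 0.1297, 0.1254]
tool_rot: [0.0, 0.03, 1.0, -0.0]
contact_force: [-1.9, 0.2, 0.4]
gripper_width: -0.0
```

```bash
python3 -m crank '[-1,0,0,0,0,-2,0,0,0,0,-3,0,0,0,0,-3,0,0,0,0,-3,0,0,0,0,-3,0,0,0,0,-3,0,0,0,0,-3,0,0,0,0,-3,0,0,0,0,-3,0,0,0,0]'
```

```text
time: 24.7
tool_pos: [0.596, 0.1295, 0.1253]
tool_rot: [-0.0, 0.03, 1.0, 0.0]
contact_force: [-2.2, 0.7, -0.8]
gripper_width: 0.0
```

```bash
python3 -m crank '[-1,0,0,0,0,-2,0,0,0,0,-2,0,0,0,0,-2,0,0,0,0,-2,0,0,0,0,-2,0,0,0,0,-2,0,0,0,0,-2,0,0,0,0,-2,0,0,0,0,-2,0,0,0,0]'
```

```text
time: 25.7
tool_pos: [0.5964, 0.1295, 0.125]
tool_rot: [-0.002, 0.03, 1.0, -0.0]
contact_force: [-7.9, 0.1, 3.1]
gripper_width: 0.005
```

Left is at its stop. Now the right lever again.

```bash
python3 -m crank '[50,0,0,0,0,100,0,0,0,0,112,-40,0,0,0,112,-90,0,0,0,112,-140,0,0,0,104,-188,0,0,0,94,-188,0,0,0,88,-188,0,0,0,83,-188,0,0,0,79,-188,0,0,0]';python3 -m crank '[-2,0,0,0,0,-4,0,0,0,0,-6,0,0,0,0,-8,0,0,0,0,-8,0,0,0,0,-8,0,0,0,0,-8,0,0,0,0,-8,0,0,0,0,-8,0,0,0,0,-8,0,0,0,0]'
```

```text
time: 26.7
tool_pos: [0.5086, -0.0523, 0.1254]
tool_rot: [0.0, 0.029, 1.0, -0.0]
contact_force: [-0.3, 0.4, -0.3]
gripper_width: 0.001
time: 27.7
tool_pos: [0.5158, -0.054, 0.1251]
tool_rot: [0.0, 0.03, 1.0, -0.0]
contact_force: [-0.8, 1.8, -0.0]
gripper_width: -0.0
```

```bash
python3 -m crank '[-2,0,0,0,0,-4,0,0,0,0,-6,0,0,0,0,-6,0,0,0,0,-6,0,0,0,0,-6,0,0,0,0,-6,0,0,0,0,-6,0,0,0,0,-6,0,0,0,0,-6,0,0,0,0]'
```

```text
time: 28.7
tool_pos: [0.5219, -0.0543, 0.1253]
tool_rot: [0.0, 0.03, 1.0, -0.0]
contact_force: [0.2, 1.1, 0.0]
gripper_width: 0.004
```

No contact where I expected it, so I'll look.

```bash
python3 - <<'E'
from h import *
p,d=vision.grab_frame("scene");a=cv2.resize(p[130:290,140:380],(720,480),interpolation=cv2.INTER_CUBIC)
for n in("lever_left_grip","lever_middle_grip","lever_right_grip"):
    for r in regions_of("scene",n)[:3]:
        W=world("scene",d,r["region"]); W=W[W[:,2]>.12]
        if len(W):print(n,round(r["confidence"],2),np.round(r["extent"]),np.round(np.median(W,0),3))
cv2.imwrite("pics/b.png",a[...,::-1]);print(status.state()["time"])
E
```

```text
lever_left_grip 0.57 [285. 204.  16.  20.] [0.621 0.13  0.141]
lever_middle_grip 0.65 [252. 192.  21.  13.] [0.615 0.037 0.141]
lever_middle_grip 0.52 [233. 237. 167. 170.] [0.614 0.037 0.142]
lever_right_grip 0.8 [235. 175.  20.  35.] [ 0.547 -0.055  0.148]
28.9
```

View pics/b.png

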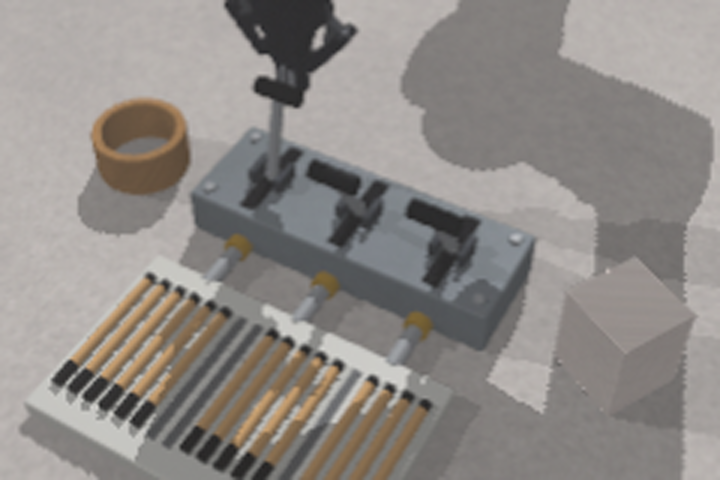

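Left (crop 440,215) and middle (330,175) lie fully over. Right stands just ahead of the fingers at (278,90), nudged forward by the earlier contact. Keep pushing it.

```bash
python3 -m crank '[-2,0,0,0,0,-4,0,0,0,0,-6,0,0,0,0,-8,0,0,0,0,-9,0,0,0,0,-10,0,0,0,0,-11,0,0,0,0,-12,0,0,0,0,-12,0,0,0,0,-12,0,0,0,0]'
```

```text
time: 29.9
tool_pos: [0.534, -0.0551, 0.1253]
tool_rot: [0.0, 0.03, 1.0, -0.0]
contact_force: [-1.3, 0.8, 2.1]
gripper_width: -0.001
```

```bash
python3 -m crank '[-1,0,0,0,0,-2,0,0,0,0,-3,0,0,0,0,-4,0,0,0,0,-5,0,0,0,0,-6,0,0,0,0,-7,0,0,0,0,-8,0,0,0,0,-8,0,0,0,0,-8,0,0,0,0]'
```

```text
time: 30.9
tool_pos: [0.542, -0.0556, 0.1253]
tool_rot: [0.0, 0.03, 1.0, 0.0]
contact_force: [-2.3, 0.8, 0.7]
gripper_width: -0.002
```

Moving freely. 38 mm more, then small steps to the stop at about 0.586.

```bash
python3 -m crank '[-3,0,0,0,0,-6,0,0,0,0,-10,0,0,0,0,-14,0,0,0,0,-18,0,0,0,0,-22,0,0,0,0,-26,0,0,0,0,-30,0,0,0,0,-34,0,0,0,0,-36,0,0,0,0]';python3 -m crank '[-1,0,0,0,0,-2,0,0,0,0,-3,0,0,0,0,-4,0,0,0,0,-4,0,0,0,0,-4,0,0,0,0,-4,0,0,0,0,-4,0,0,0,0,-4,0,0,0,0,-4,0,0,0,0]'
```

```text
time: 31.9
tool_pos: [0.578, -0.0577, 0.1252]
tool_rot: [-0.0, 0.03, 1.0, 0.0]
contact_force: [-4.2, 0.5, -0.5]
gripper_width: -0.002
time: 32.9
tool_pos: [0.5818, -0.058, 0.1254]
tool_rot: [0.0, 0.03, 1.0, -0.0]
contact_force: [-2.8, 0.7, -0.7]
gripper_width: -0.004
```

```bash
python3 -m crank '[-1,0,0,0,0,-2,0,0,0,0,-2,0,0,0,0,-2,0,0,0,0,-2,0,0,0,0,-2,0,0,0,0,-2,0,0,0,0,-2,0,0,0,0,-2,0,0,0,0,-2,0,0,0,0]';python3 -m crank '[-0.5,0,0,0,0,-1,0,0,0,0,-1.5,0,0,0,0,-2,0,0,0,0,-2,0,0,0,0,-2,0,0,0,0,-2,0,0,0,0,-2,0,0,0,0,-2,0,0,0,0,-2,0,0,0,0]'
```

```text
time: 33.9
tool_pos: [0.5838, -0.0581, 0.1254]
tool_rot: [0.0, 0.03, 1.0, -0.0]
contact_force: [-3.0, 1.3, -0.1]
gripper_width: -0.002
time: 34.9
tool_pos: [0.5857, -0.0582, 0.1253]
tool_rot: [0.0, 0.03, 1.0, -0.0]
contact_force: [-3.1, 0.8, 0.9]
gripper_width: 0.004
```

```bash
python3 -m crank '[-0.5,0,0,0,0,-1,0,0,0,0,-1.5,0,0,0,0,-2,0,0,0,0,-2,0,0,0,0,-2,0,0,0,0,-2,0,0,0,0,-2,0,0,0,0,-2,0,0,0,0,-2,0,0,0,0]'
```

```text
time: 35.9
tool_pos: [0.5861, -0.0582, 0.1251]
tool_rot: [-0.002, 0.03, 1.0, 0.0]
contact_force: [-10.0, 0.4, 2.6]
gripper_width: -0.001
```

At the end stop, 10 N. Retreat straight back and up, then check.

```bash
python3 -m crank '[20,0,0,0,0,60,0,0,0,0,110,0,0,0,0,120,0,-40,0,0,120,0,-80,0,0,120,0,-100,0,0,120,0,-100,0,0,120,0,-100,0,0,120,0,-100,0,0,120,0,-100,0,0]'
python3 - <<'E'
from h import *
p,d=vision.grab_frame("scene");a=cv2.resize(p[130:290,140:380],(720,480),interpolation=cv2.INTER_CUBIC)
for n in("lever_left_grip","lever_middle_grip","lever_right_grip","carton_centre","tape_roll_centre"):
    for r in regions_of("scene",n)[:2]:
        W=world("scene",d,r["region"]); 
        if "lever" in n: W=W[W[:,2]>.12]
        if len(W):
            m=np.median(W,0);v=m[:2]-[.567,.036]
            print(n,round(r["confidence"],2),m.round(3),"bank x,y",round(v@[.998,-.06],3),round(v@[.06,.998],3))
cv2.imwrite("pics/c.png",a[...,::-1])
E
```

```text
time: 36.9
tool_pos: [0.4674, -0.0509, 0.2235]
tool_rot: [-0.001, 0.03, 1.0, 0.0]
contact_force: [-0.6, 0.4, -0.4]
gripper_width: -0.003
lever_left_grip 0.59 [0.621 0.131 0.141] bank x,y 0.048 0.098
lever_middle_grip 0.46 [0.616 0.036 0.141] bank x,y 0.049 0.003
lever_right_grip 0.62 [ 0.61  -0.055  0.141] bank x,y 0.049 -0.089
carton_centre 0.83 [0.613 0.297 0.08 ] bank x,y 0.03 0.263
tape_roll_centre 0.55 [ 0.567 -0.212  0.032] bank x,y 0.015 -0.248
```

View pics/c.png

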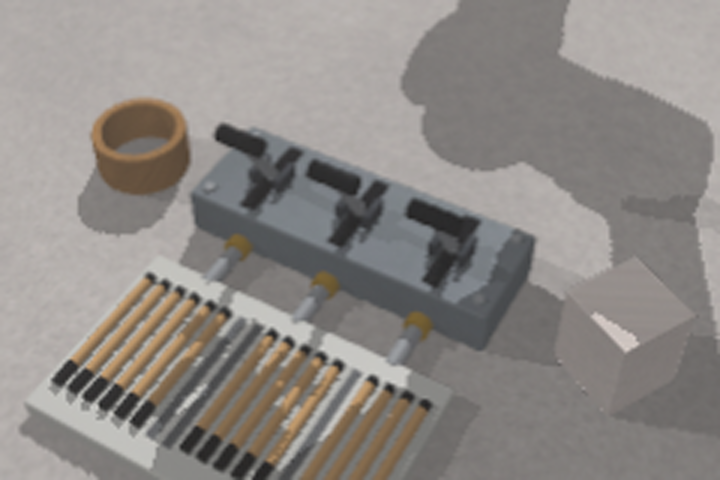

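All three bars (crop (240,140), (333,178), (435,215)) lie equally far over. The arm is clear, and the carton and tape haven't moved.

```bash
python3 -c "from plant import order;print(order.job_done())"
```

```text
the job is handed in; nothing more can be done
None
```

All three levers are thrown fully over to the jig side, and I handed the job in at about 37 s of the 64 s allowed. `job_done` gives no verdict.

- **Order found:** middle, then left, then right. Left and right were each tried once while blocked. I backed off there at readings of about 14 N and 13 N.
- **Forces:** each lever was pushed with shut fingers until the reading stepped up at its end stop (about 7, 8 and 10 N). The highest I read was about 14 N, but forces are only reported at the end of each move, so brief jolts in between were not seen.
- **Last checks:** the camera puts all three bars at bank x ≈ +48 to +49 mm. The nominal figure is +43 mm, but the three agree with each other and the force readings also showed the stops. The fingers are clear of everything.
- **Bystanders:** the carton reads within 1 mm and the tape roll within 4 mm of where they started, which is within measuring noise.
- **Unexpected:** when I returned to the right lever, it stood about 20 to 25 mm further forward than I had left it. My approach probably knocked it. I looked with the camera, then pushed on slowly without trouble.

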